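Put the stamping kit back in its caddy

TASK

Put the stamping kit away in the black caddy, everything standing upright and fully down in its pocket: the wooden stamp in the oblong pocket, the black round stamp in the grey round pocket, the red ink bottle in the red pocket and the blue ink bottle in the blue one. The glue stick and the white bottle of correction fluid are not part of the kit: leave them standing where they are.

Things in the scene. Friction and masses are not known exactly. Their poses are not given: they have to be found in the camera images.
- text_stamp_mid (a point): Pale wooden hand stamp, 84 mm tall, upright on the desk: oblong base 24 x 34 mm, 14 mm high, and a turned knob handle 24 mm wide from 56 to 70 mm up, waist 13 mm. y runs along the base's 34 mm length, roughly along the desk edge (yaw 0.384 +- 0.2). About 60 g. Point on its upright axis (z), 42 mm above its underside.
- round_stamp_mid (a point): Black hand stamp with a steel band round its foot and a steel disc on top, 84 mm tall, upright on the desk: round base 28 mm wide, 14 mm high, knob handle 24 mm wide from 55 to 75 mm up, waist 16 mm. Turned any way. About 60 g. Point on its upright axis (z), 42 mm above its underside.
- red_ink_mid (a point): Red ink bottle, upright on the desk: red, 26 mm wide up to 70 mm height, white label, black cap 22 mm wide on top, 84 mm tall in all. Turned any way. About 50 g. The four kit items and the two others start shuffled in two rows of three, 42 mm apart toward the screen, 72 mm along the desk edge, +- 4 mm: grip high (60 mm up or more). Point on its upright axis (z), 42 mm above its underside.
- blue_ink_mid (a point): Blue ink bottle, upright on the desk: blue, 26 mm wide up to 70 mm height, white label, black cap 22 mm wide on top, 84 mm tall in all. Turned any way. About 50 g. Point on its upright axis (z), 42 mm above its underside.
- correction_fluid_mid (a point): Correction fluid, not part of the kit: white bottle of the ink bottles' shape, 26 mm wide, blue cap, thin blue band on its label, 84 mm tall, upright on the desk among the kit. Point on its upright axis (z), 42 mm above its underside.
- glue_stick_mid (a point): Glue stick, not part of the kit: yellow and white barrel with a red cap, 27 mm wide, 91 mm tall, upright among the kit. The screen, 0.38 m high, is about 70 mm behind the centres of the rear row and of the rear pockets (room for the wrist if the fingers close along the desk edge); a second, 0.33 m high, stands close to the arm on the left. Point half-way up, 45.5 mm above its underside.
- oblong_pocket_floor (a point): Grey insert with an oblong pocket, 34 mm in x by 44 mm in y. Insert of the black caddy at the right, fixed, 40 x 54 mm, top 27 mm above the desk. Point: centre of the pocket floor, 7 mm above the desk, 20 mm under the rim; x points to the screen, y left along the desk edge (yaw 0.384 +- 0.07; the screen's line is 0.384). Pockets are 54 mm apart in y, 40 mm in x, and change places.
- round_pocket_floor (a point): Grey insert with a round pocket 36 mm wide. Insert of the black caddy at the right, fixed, 40 x 54 mm, top 27 mm above the desk. Point: centre of the pocket floor, 7 mm above the desk, 20 mm under the rim; x points to the screen, y left along the desk edge (yaw 0.384 +- 0.07; the screen's line is 0.384). Pockets are 54 mm apart in y, 40 mm in x, and change places.
- red_pocket_floor (a point): Red insert with a round pocket 36 mm wide. Insert of the black caddy at the right, fixed, 40 x 54 mm, top 27 mm above the desk. Point: centre of the pocket floor, 7 mm above the desk, 20 mm under the rim; x points to the screen, y left along the desk edge (yaw 0.384 +- 0.07; the screen's line is 0.384). Pockets are 54 mm apart in y, 40 mm in x, and change places.
- blue_pocket_floor (a point): Blue insert with a round pocket 36 mm wide. Insert of the black caddy at the right, fixed, 40 x 54 mm, top 27 mm above the desk. Point: centre of the pocket floor, 7 mm above the desk, 20 mm under the rim; x points to the screen, y left along the desk edge (yaw 0.384 +- 0.07; the screen's line is 0.384). Pockets are 54 mm apart in y, 40 mm in x, and change places.
Not all that is in view belongs to the job. There is more than one size of the part that bears glue_stick_mid; the job needs the middle-sized.

How it is judged:
At the end, for the whole second after the job is handed in: each kit item is down in its own pocket: mid point within 10 mm of its centre sideways and 36 to 47 mm above its floor, upright within 0.2 rad; the wooden stamp within 0.4 rad of the pocket; the two others upright within 0.2 rad and within 20 mm of their start; all at rest (horizontal distance between text_stamp_mid and oblong_pocket_floor below 0.01 m and z of text_stamp_mid in the frame of oblong_pocket_floor between 0.036 and 0.047 m and angle between each of text_stamp_mid, round_stamp_mid, red_ink_mid, blue_ink_mid, correction_fluid_mid, glue_stick_mid's own z axis and vertical below 0.2 rad and horizontal distance between round_stamp_mid and round_pocket_floor below 0.01 m and z of round_stamp_mid in the frame of round_pocket_floor between 0.036 and 0.047 m and horizontal distance between red_ink_mid and red_pocket_floor below 0.01 m and z of red_ink_mid in the frame of red_pocket_floor between 0.036 and 0.047 m and horizontal distance between blue_ink_mid and blue_pocket_floor below 0.01 m and z of blue_ink_mid in the frame of blue_pocket_floor between 0.036 and 0.047 m and angle between the y axis of text_stamp_mid and the y axis of oblong_pocket_floor, either way round below 0.4 rad and distance of each of correction_fluid_mid, glue_stick_mid from where it was at the start of the episode below 0.02 m and linear speed of each of text_stamp, round_stamp, red_ink, blue_ink, correction_fluid, glue_stick below 0.02 m/s); the robot touches nothing.
It fails at once if the correction fluid bottle is knocked over or carried off (distance of correction_fluid_mid from where it was at the start of the episode above 0.04 m or angle between correction_fluid_mid's own z axis and vertical above 0.6 rad).
It fails at once if the glue stick is knocked over or carried off (distance of glue_stick_mid from where it was at the start of the episode above 0.04 m or angle between glue_stick_mid's own z axis and vertical above 0.6 rad).
It also fails if it takes over 88 s, if anything falls off the work surface, if the arm or the gripper's body presses on something with over 40 N, if the wrist force passes 120 N, or if a joint passes its speed limit or range.

ROBOT

A 7-joint arm with a two-finger parallel gripper is mounted at the origin on a cart in front of the work surface, level with it; the furniture and walls round the work are solid. World frame = base frame: x ahead of the robot, y to its left, z up, the work surface at z = 0. Lengths are in m, angles in rad, forces in N, time in s.
With the tool pointing down it reaches from about 0.425 to 0.925 m from the base axis. Payload 6.8 kg.
Tool frame: the origin (TCP) lies at the very end of the fingers, on their centre line; the grasp point (between the pads) lies 19 mm behind it; z points along the fingers, y is the line along which they close (so a half turn about z gives the same grasp; the last joint's range is limited). The gripper opens to 85 mm and grips with 20 to 120 N. Pads are 22 mm wide; open, the fingers measure 114 mm over their backs; the gripper's body (76 mm by 85 mm) begins 54 mm behind the grasp point. The pads swing forward as they close: fully open they stand 13 mm farther back than shut.
Start: joints at [-1.404, 0.477, 0.022, 1.555, -0.011, 1.109, -0.083], TCP at [0.183, 0.65, 0.193] pointing down, gripper open.
Joint ranges: [-2.96, 2.96], [-0.34, 2.1], [-1.41, 1.46], [0.24, 2.44], [-1.37, 4.51], [0.17, 1.92], [-2.96, 2.96]. Speed limits (rad/s): [2.39, 2.39, 3.14, 3.14, 3.14, 3.14, 3.14].

INTERFACE

Orientations are given as a unit quaternion [w, x, y, z].
In Python, from station import telemetry, viewer, job, search_frame, cut_out gives the robot as it stands. The module is installed in compiled form; this text tells all that it offers.
- The arm moves only by the shell command python3 -m crank 'ROWS' [FORCE]. ROWS is JSON, a list of rows, each an object with "delta_rot": the turn, a rotation vector about the tool's x, y, z in degrees, a list of three; "xyz": the shift along the tool's x, y, z in m, a list of three; "fingers": the gripper command: -1 is fully open, 1 is shut, values between are in proportion. In form: [{"delta_rot": [ax, ay, az], "xyz": [dx, dy, dz], "fingers": fingers}, ...]. A call has 1 to 10 rows; each row is the pose to reach, as a shift and turn from the pose commanded when the call began, along the tool's axes at that moment; what a row does not reach only later rows make up. A row lasts 1/10 s, in which the tool goes at most 50 mm and 8.59 degrees, less where a joint would pass 70% of its speed; a pose out of reach is approached as far as the arm can. A call with a gripper value outside its range is refused whole. The fingers move at their own pace and stop on an object; FORCE is the grip in N (left out, the last holds). Time passes only in rows, so rows that repeat a pose let the fingers close. It gives the time, the measured TCP pose, the force, the opening and the grip force at its end, in the units of the state.
- telemetry.get_obs(): the state, without advancing time (a new reading comes with each control period).
- viewer.read_camera(name): name is "side" or "top"; returns a dict with "img" (400x640x3 uint8, red, green, blue), "fx", "fy", "cx", "cy" (pixels), "k1" (the pictures are not rectified: a ray, as slopes to the right and down, at radius r is drawn at 1 + k1 r^2 times it, then the intrinsics apply), "origin" and "rotation" of the camera in the world. Camera axes: x right, y up, looking along -z (the intrinsics and any distortion apply to the point x, -y, -z); pixel columns grow to the right and rows downward; lengths in m; the calibration is good to about 2 mm. A picture is of the moment at which its call begins. There is no depth.
- job.hand_in(): hands the job in; it is judged then, once.
Trained networks look in the newest picture that a camera, given by its name, has taken for a name from the list of things; names that differ only in an ending like _2 or _b are one class to them, and where a whole thing is asked for, a point or a joint stands for the part that bears it (a point fixed in the world has none). Each returns a list of dicts, best first, with "score" (0 to 1); they miss things now and then, are a little off and sometimes report something else, mostly with a low value. They report only what shows in the picture. A call takes as long as a camera call. They do not tell look-alikes from the thing itself.
- search_frame(camera, thing): "pixel" ([column, row] in pixels, amid what is visible of it).
- cut_out(camera, thing): "pixels" (400x640 bool, what is visible of it) and "pixel" ([column, row] in pixels, amid what is visible of it).
The state is a dict: "t": time; "q": joint angles; "joint_vel": joint speeds; "joint_torque": joint torques, N m; "eef_pos": TCP position; "tool_rot": TCP orientation; "contact_force": force on the tool from outside, world axes, zero at the start; "torque": the same for the moment, N m; "gripper_width": opening from 0.0 (shut) to 1.0 (fully open); "grasp_force": force on a finger pad.
Only numpy, scipy, OpenCV 4.12 (cv2) and the standard library are available. Lean on these libraries where they do the work, as an engineer would, in place of code of your own. Each camera call takes 0.05 s, during which the arm holds its last target. There are 200 camera calls.

## Working session

There is one attempt and no reset: what is moved stays moved. The work goes in short steps, Python scripts to look and compute and a shell command to move; the robot and the scene stay as the last step left them, time stands still between calls to the robot, and variables do not carry over. Pictures are saved under pics/ and viewed, at most 14 in all, crops included, and the job is handed in when it is done.

```bash
mkdir -p pics
python3 - <<'E'
from station import telemetry, viewer
import cv2
print(telemetry.get_obs())
for n in("side","top"):
    c=viewer.read_camera(n); cv2.imwrite(f"pics/{n}0.png",c["img"][:,:,::-1]); print({k:v for k,v in c.items() if k!="img"})
E
```

```text
{'t': 0.0, 'q': array([-1.40411435,  0.47783843,  0.02233269,  1.55644281, -0.01147111,
        1.10929135, -0.08310253]), 'joint_vel': array([ 0.00022076,  0.00024929,  0.00161492,  0.00136635,  0.00093594,
        0.00111947, -0.00112079]), 'joint_torque': array([-1.31956956e-03, -5.96461451e+01,  1.60754632e+00, -2.81196535e+01,
        1.24126548e-02,  9.42965678e-03, -4.78269286e-06]), 'eef_pos': array([0.18299775, 0.64903618, 0.1915036 ]), 'tool_rot': array([-4.63582712e-05,  1.36940126e-01,  9.90578894e-01, -9.24724428e-04]), 'contact_force': array([0.26035193, 0.40886837, 0.08179071]), 'torque': array([-0.00257701,  0.00615293, -0.02516001]), 'grasp_force': 0.0, 'gripper_width': 1.0008397567270375}
{'fx': 507.00747748501044, 'fy': 507.00747748501044, 'cx': 318.67331583731453, 'cy': 195.47806489254415, 'k1': -0.1276676464624321, 'origin': array([-0.04853492, -0.02222276,  0.95625248]), 'rotation': array([-0.55879981, -0.17200141,  0.24412871,  0.77366625])}
{'fx': 401.8938797452581, 'fy': 401.8938797452581, 'cx': 314.6092077169162, 'cy': 198.08918075188907, 'k1': -0.0039415260487022305, 'origin': array([ 0.42968998, -0.22062495,  0.89225892]), 'rotation': array([-0.70337578, -0.03512217,  0.03588695,  0.70904236])}
```

View pics/top0.png

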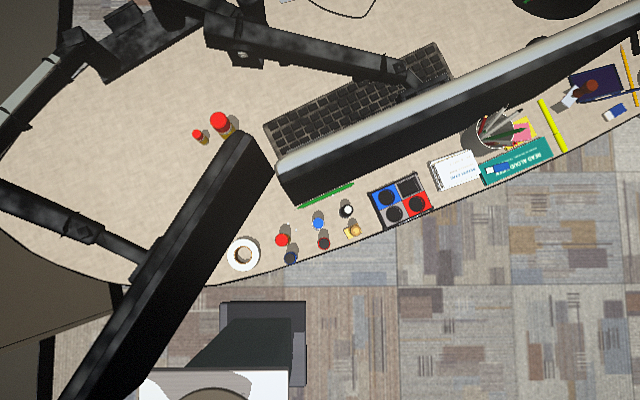

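View pics/side0.png

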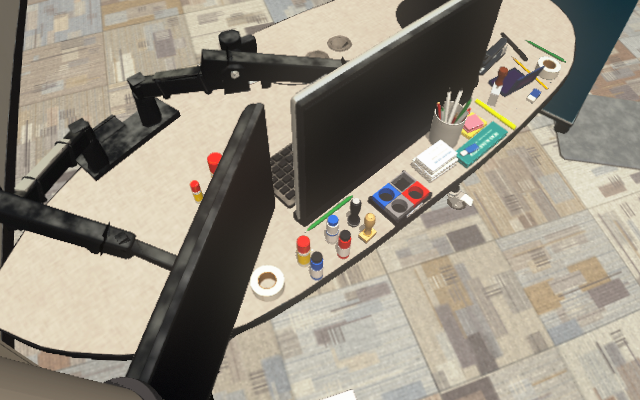

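```bash
cat > h.py <<'E'
import numpy as np, cv2
from scipy.spatial.transform import Rotation as R
from scipy.optimize import least_squares
from station import telemetry, viewer, search_frame, cut_out
def rot(q): q=np.array(q); return R.from_quat(np.r_[q[1:],q[0]])
def proj(c,P):
    p=rot(c["rotation"]).inv().apply(np.atleast_2d(P)-c["origin"])
    s=np.c_[p[:,0],-p[:,1]]/-p[:,2:]; s=s*(1+c["k1"]*(s**2).sum(1,keepdims=True))
    return s*[c["fx"],c["fy"]]+[c["cx"],c["cy"]]
def onplane(c,px,z):
    f=lambda v:(proj(c,[v[0],v[1],z])[0]-px)
    return least_squares(f,[0.6,-0.2]).x
def tri(cs,pxs):
    f=lambda v:np.concatenate([proj(c,v)[0]-p for c,p in zip(cs,pxs)])
    s=least_squares(f,[0.6,-0.2,0.05]); return s.x,np.abs(s.fun).max()
E
python3 - <<'E'
from h import *
np.set_printoptions(precision=4,suppress=True)
cs={n:viewer.read_camera(n) for n in("top","side")}
print("base px",[proj(c,[0,0,0])[0] for c in cs.values()],"tcp",[proj(c,telemetry.get_obs()["eef_pos"])[0] for c in cs.values()])
for t in "text_stamp_mid round_stamp_mid red_ink_mid blue_ink_mid correction_fluid_mid glue_stick_mid oblong_pocket_floor round_pocket_floor red_pocket_floor blue_pocket_floor".split():
    d={n:search_frame(n,t)[:4] for n in cs}
    print(t,{n:[(np.round(x["pixel"]).tolist(),round(x["score"],2)) for x in v] for n,v in d.items()})
    if all(d.values()):
        print("   tri",*tri(list(cs.values()),[d[n][0]["pixel"] for n in cs]), [onplane(cs[n],d[n][0]["pixel"],0.007 if "pocket" in t else .042) for n in cs])
E
```

```text
base px [array([211.1397, 444.578 ]), array([293.1791, 500.7078])] tcp [array([-201.7806,  389.8875]), array([-129.0589,  462.6885])]
text_stamp_mid {'top': [([352.0, 230.0], 0.73)], 'side': [([368.0, 229.0], 0.66)]}
   tri [ 0.4477 -0.3046  0.0238] 0.7690963694587936 [array([ 0.4479, -0.3013]), array([ 0.4375, -0.3006])]
round_stamp_mid {'top': [([345.0, 215.0], 0.51)], 'side': [([356.0, 210.0], 0.58)]}
   tri [ 0.4772 -0.2846  0.0662] 0.39726529748560324 [array([ 0.4789, -0.2857]), array([ 0.4912, -0.2926])]
red_ink_mid {'top': [([323.0, 244.0], 0.58)], 'side': [([346.0, 245.0], 0.74)]}
   tri [ 0.4166 -0.2405  0.0427] 0.9902211854756615 [array([ 0.4174, -0.2385]), array([ 0.4163, -0.2426])]
blue_ink_mid {'top': [([353.0, 232.0], 0.75)], 'side': [([318.0, 264.0], 0.63), ([399.0, 206.0], 0.53)]}
   tri [ 0.4716 -0.2614 -0.166 ] 23.106392610721002 [array([ 0.4437, -0.3014]), array([ 0.3922, -0.1738])]
correction_fluid_mid {'top': [([318.0, 223.0], 0.71), ([352.0, 231.0], 0.49)], 'side': []}
glue_stick_mid {'top': [([221.0, 122.0], 0.78), ([286.0, 240.0], 0.51), ([198.0, 136.0], 0.46)
[... 334 characters left out ...]
 0.3303065393524207 [array([ 0.5427, -0.4278]), array([ 0.5505, -0.4324])]
round_pocket_floor {'top': [([394.0, 215.0], 0.81)], 'side': [([401.0, 208.0], 0.66)]}
   tri [ 0.4788 -0.3965  0.017 ] 0.9204534845835042 [array([ 0.48  , -0.3967]), array([ 0.4839, -0.4025])]
red_pocket_floor {'top': [([419.0, 203.0], 0.61)], 'side': [([416.0, 191.0], 0.76), ([369.0, 229.0], 0.64), ([399.0, 207.0], 0.38)]}
   tri [ 0.5056 -0.4469  0.0256] 0.8697394578341004 [array([ 0.5066, -0.4535]), array([ 0.5171, -0.4534])]
blue_pocket_floor {'top': [([385.0, 197.0], 0.96)], 'side': [([388.0, 197.0], 0.87)]}
   tri [ 0.5179 -0.3794  0.0141] 1.418220862522844 [array([ 0.5197, -0.3779]), array([ 0.5212, -0.3852])]
```

```bash
cat >> h.py <<'E'
def outline(c,xy,segs):
    a=np.linspace(0,2*np.pi,40)
    out=[]
    for z,r in segs: out.append(proj(c,np.c_[xy[0]+r*np.cos(a),xy[1]+r*np.sin(a),0*a+z]))
    return out
def zoom(c,x0,y0,w,h,k,pts,f,yaw=.384,rects=()):
    im=cv2.resize(c["img"][y0:y0+h,x0:x0+w,::-1],None,fx=k,fy=k,interpolation=cv2.INTER_CUBIC)
    for xy,segs in pts:
        for o in outline(c,xy,segs): cv2.polylines(im,[np.int32((o+.5-[x0,y0])*k)],True,(255,0,255),1)
    return im
def show(cs,pts,f,bx=((270,175,170,95),(290,165,150,120)),k=4):
    ims=[zoom(cs[n],*b,k,pts,f) for n,b in zip(("top","side"),bx)]
    w=max(i.shape[1] for i in ims); 
    cv2.imwrite(f,np.vstack([cv2.copyMakeBorder(i,0,0,0,w-i.shape[1],0) for i in ims])[:])
E
python3 - <<'E'
from h import *
cs={n:viewer.read_camera(n) for n in("top","side")}
B=[(0,.013),(.07,.013),(.084,.011)]
W=[(0,.014),(.063,.012),(.084,.006)]
P=[(.007,.018),(.027,.018)]
pts=[((.446,-.303),W),((.482,-.288),W),((.4166,-.2405),B),((.392,-.174),B),((.455,-.225),B),((.428,-.157),[(0,.0135),(.091,.0135)]),
((.5404,-.4246),P),((.4788,-.3965),P),((.5056,-.4469),P),((.5179,-.3794),P)]
show(cs,pts,"pics/z1.png",k=3.4 and 3); show(cs,[],"pics/z1b.png",k=3)
a=cv2.imread("pics/z1.png");b=cv2.imread("pics/z1b.png");print(a.shape)
show(cs,pts,"pics/z1.png",bx=((270,175,170,90),(290,170,150,109)),k=3)
E
```

```text
(645, 510, 3)
```

View pics/z1.png

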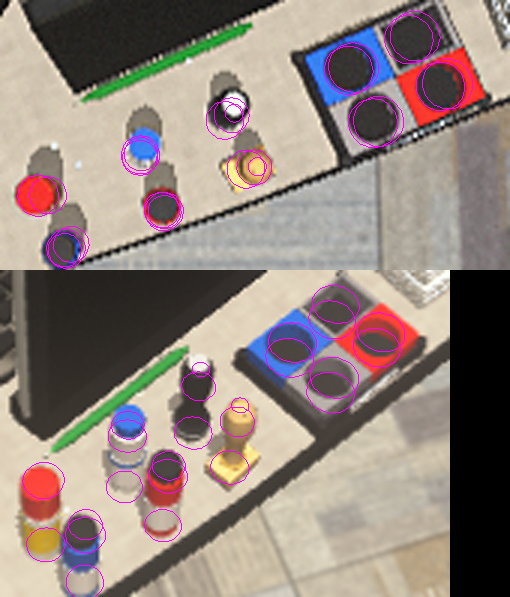

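Run:
```python
from h import *
np.set_printoptions(precision=4,suppress=True)
cs={n:viewer.read_camera(n) for n in("top","side")}
M={"wood":((256,167),(239,405),.082),"round":((236,104),(199,362),.084),"corr":((146,143),(128,413),.084),"red":((164,207),(166,462),.084),"blue":((68,245),(84,526),.084),"glue":((37,195),(42,481),.091),
"Pblue":((350,68),(291,341),.027),"Pobl":((412,37),(334,305),.027),"Pround":((376,120),(329,377),.027),"Pred":((442,86),(380,338),.027)}
Q={}
for k,(a,b,z) in M.items():
    a=np.array(a)/3+[270,175]-.33; b=(np.array(b)-[0,270])/3+[290,170]-.33
    ta=onplane(cs["top"],a,z); tb=onplane(cs["side"],b,z); Q[k]=(ta+tb)/2
    print(k,ta,tb,tri(list(cs.values()),[a,b]))
print({k:v.round(4).tolist() for k,v in Q.items()})
g=np.array([Q[k] for k in("Pblue","Pobl","Pround","Pred")])
L=np.array([[.02,.027],[.02,-.027],[-.02,.027],[-.02,-.027]])
f=lambda v:(np.array(v[:2])+L@np.array([[np.cos(v[2]),np.sin(v[2])],[-np.sin(v[2]),np.cos(v[2])]])-g).ravel()
s=least_squares(f,[.5,-.4,.384]);print(s.x,(s.fun.reshape(-1,2)+g),s.fun)
```

```text
wood [ 0.4456 -0.3025] [ 0.4472 -0.3031] (array([ 0.4455, -0.3022,  0.0849]), np.float64(0.003701186194177808))
round [ 0.4878 -0.2896] [ 0.4877 -0.2891] (array([ 0.4879, -0.2895,  0.0835]), np.float64(0.10046407470150598))
corr [ 0.4621 -0.2289] [ 0.4636 -0.2285] (array([ 0.4622, -0.2284,  0.086 ]), np.float64(0.24968681888714173))
red [ 0.4194 -0.2405] [ 0.4194 -0.2397] (array([ 0.4196, -0.2402,  0.0834]), np.float64(0.18396042719336947))
blue [ 0.3949 -0.1765] [ 0.391  -0.1729] (array([ 0.3949, -0.1752,  0.0755]), np.float64(0.45940944865270694))
glue [ 0.4281 -0.1565] [ 0.4275 -0.1561] (array([ 0.4281, -0.1563,  0.0898]), np.float64(0.03809286534482226))
Pblue [ 0.5173 -0.3772] [ 0.519  -0.3789] (array([ 0.5167, -0.3769,  0.0309]), np.float64(0.2298864432665937))
Pobl [ 0.5395 -0.4227] [ 0.5397 -0.4233] (array([ 0.5393, -0.4227,  0.0277]), np.float64(0.12366796230293176))
Pround [ 0.4796 -0.3949] [ 0.4802 -0.3931] (array([ 0.4799, -0.394 ,  0.0271]), np.float64(0.44604806831364385))
Pred [ 0.5037 -0.4432] [ 0.5005 -0.444 ] (array([ 0.5039, -0.4454,  0.0217]), np.float64(0.44109752047728534))
{'wood': [0.4464, -0.3028], 'round': [0.4878, -0.2894], 'corr': [0.4629, -0.2287], 'red': [0.4194, -0.2401], 'blue': [0.3929, -0.1747], 'glue': [0.4278, -0.1563], 'Pblue': [0.5181, -0.3781], 'Pobl': [0.5396, -0.423], 'Pround': [0.4799, -0.394], 'Pred': [0.5021, -0.4436]}
[ 0.5099 -0.4097  0.4392] [[ 0.5166 -0.3767]
 [ 0.5395 -0.4256]
 [ 0.4804 -0.3937]
 [ 0.5033 -0.4426]] [-0.0016  0.0013 -0.     -0.0026  0.0004  0.0003  0.0012  0.001 ]
```

Look-alikes. Glue sticks in the top view are at (286,240), which is ours (middle size, in the rows), (221,122), which is bigger, and (198,136), which is smaller. For white and blue, (318,223) is the correction fluid and (291,258) is the blue ink. For red, (324,243) is the red ink. The stamps are round at (346,211) and wood at (355,231). The crop at pics/z1.png confirms these, and the pocket grid fits to within 3 mm.

Next I lift over the left screen.

```bash
python3 -m crank '[{"delta_rot":[0,0,0],"xyz":[0,0,-0.3],"fingers":-1},{"delta_rot":[0,0,0],"xyz":[0,0,-0.3],"fingers":-1},{"delta_rot":[0,0,0],"xyz":[0,0,-0.3],"fingers":-1},{"delta_rot":[0,0,0],"xyz":[0,0,-0.3],"fingers":-1},{"delta_rot":[0,0,0],"xyz":[0,0,-0.3],"fingers":-1},{"delta_rot":[0,0,0],"xyz":[0,0,-0.3],"fingers":-1},{"delta_rot":[0,0,0],"xyz":[-0.04,-0.12,-0.3],"fingers":-1},{"delta_rot":[0,0,0],"xyz":[-0.04,-0.12,-0.3],"fingers":-1},{"delta_rot":[0,0,0],"xyz":[-0.08,-0.12,-0.3],"fingers":-1}]' 40
python3 -c "
from h import *
print(telemetry.get_obs()['q'].round(3))
c=viewer.read_camera('top')
for p in ((262,145),(140,280),(75,390)): print(onplane(c,p,.33))"
```

```text
t: 2.3
eef_pos: [0.2205, 0.5146, 0.4937]
tool_rot: [-0.001, 0.133, 0.991, 0.001]
contact_force: [1.3, 1.0, 0.6]
gripper_width: 0.998
grasp_force: 0.0
[-1.336  0.155  0.073  1.339 -0.013  1.647  0.038]
[ 0.56300543 -0.14710138]
[0.37479438 0.02016649]
[0.22971496 0.10264548]
```

```bash
python3 -m crank '[{"delta_rot":[0,0,40],"xyz":[-0.292,-0.195,0],"fingers":-1},{"delta_rot":[0,0,40],"xyz":[-0.292,-0.195,0],"fingers":-1},{"delta_rot":[0,0,40],"xyz":[-0.292,-0.195,0],"fingers":-1},{"delta_rot":[0,0,40],"xyz":[-0.292,-0.195,0],"fingers":-1},{"delta_rot":[0,0,40],"xyz":[-0.292,-0.195,0],"fingers":-1},{"delta_rot":[0,0,80],"xyz":[-0.292,-0.195,0],"fingers":-1},{"delta_rot":[0,0,80],"xyz":[-0.292,-0.195,0],"fingers":-1},{"delta_rot":[0,0,80],"xyz":[-0.451,-0.514,0],"fingers":-1},{"delta_rot":[0,0,80],"xyz":[-0.451,-0.514,0],"fingers":-1},{"delta_rot":[0,0,80],"xyz":[-0.451,-0.514,0],"fingers":-1}]' 40
cat >> h.py <<'E'
def go(x,y,z,yd=None,cmd=None):
    "offset in tool axes to reach world xyz, and z-turn (deg) so tool y points along yd degrees (mod 180)"
    o=telemetry.get_obs(); r=rot(o["tool_rot"]); m=r.as_matrix(); d=r.inv().apply(np.array([x,y,z])-o["eef_pos"])
    a=np.degrees(np.arctan2(m[1,1],m[0,1])); t=0 if yd is None else -(yd-a+90)%180-90
    t=0 if yd is None else ((a-yd+90)%180)-90
    print("pos",o["eef_pos"].round(4),"xyz",d.round(4),"turn",round(t,1),"ydir",round(a,1),"tilt",np.round(np.degrees([m[0,2],m[1,2]]),2),"q",o["q"].round(2),"w",round(o["gripper_width"],3),"g",o["grasp_force"])
E
python3 -c "
from h import *
go(.52,-.12,.49,112)"
```

```text
t: 3.35
eef_pos: [0.4802, 0.1, 0.4926]
tool_rot: [0.0, 0.744, 0.668, 0.0]
contact_force: [1.0, 0.1, 0.4]
gripper_width: 1.002
grasp_force: 0.0
pos [0.4802 0.1    0.4926] xyz [-0.2145  0.0629  0.0026] turn 61.9 ydir -6.1 tilt [0.02 0.01] q [-0.86 -0.    0.54  1.51  0.    1.63 -0.43] w 1.002 g 0.0
```

```bash
python3 -m crank '[{"delta_rot":[0,0,62],"xyz":[-0.21,0.06,0],"fingers":-1},{"delta_rot":[0,0,62],"xyz":[-0.21,0.06,0],"fingers":-1},{"delta_rot":[0,0,62],"xyz":[-0.21,0.06,0],"fingers":-1},{"delta_rot":[0,0,62],"xyz":[-0.21,0.06,0],"fingers":-0.2},{"delta_rot":[0,0,62],"xyz":[-0.21,0.06,0],"fingers":-0.2},{"delta_rot":[0,0,62],"xyz":[-0.21,0.06,0],"fingers":-0.2},{"delta_rot":[0,0,62],"xyz":[-0.21,0.06,0],"fingers":-0.2},{"delta_rot":[0,0,62],"xyz":[-0.21,0.06,0],"fingers":-0.2}]' 40
python3 -c "
from h import *
go(.4194,-.2401,.2,112)"
```

```text
t: 4.15
eef_pos: [0.5186, -0.1131, 0.4925]
tool_rot: [0.0, 0.982, 0.19, -0.0]
contact_force: [-0.1, 0.6, -0.3]
gripper_width: 0.599
grasp_force: 0.0
pos [ 0.5186 -0.1131  0.4925] xyz [-0.1395  0.0807  0.2925] turn -0.1 ydir -68.1 tilt [ 0.   -0.01] q [-0.63  0.1   0.83  1.44 -0.07  1.63 -1.  ] w 0.599 g 0.0
```

```bash
python3 -m crank '[{"delta_rot":[0,0,0],"xyz":[-0.14,0.08,0],"fingers":-0.2},{"delta_rot":[0,0,0],"xyz":[-0.14,0.08,0],"fingers":-0.2},{"delta_rot":[0,0,0],"xyz":[-0.14,0.08,0],"fingers":-0.2},{"delta_rot":[0,0,0],"xyz":[-0.14,0.081,0.05],"fingers":-0.2},{"delta_rot":[0,0,0],"xyz":[-0.14,0.081,0.3],"fingers":-0.2},{"delta_rot":[0,0,0],"xyz":[-0.14,0.081,0.3],"fingers":-0.2},{"delta_rot":[0,0,0],"xyz":[-0.14,0.081,0.3],"fingers":-0.2},{"delta_rot":[0,0,0],"xyz":[-0.14,0.081,0.3],"fingers":-0.2},{"delta_rot":[0,0,0],"xyz":[-0.14,0.081,0.3],"fingers":-0.2},{"delta_rot":[0,0,0],"xyz":[-0.14,0.081,0.3],"fingers":-0.2}]' 40
python3 -c "
from h import *
go(.4194,-.2401,.044,112)
import cv2
c=viewer.read_camera('side'); a=c['img'][120:300,250:450,::-1]
d=viewer.read_camera('top')['img'][120:300,250:450,::-1]
cv2.imwrite('pics/a1.png',cv2.resize(np.hstack([a,d]),None,fx=2,fy=2))
"
```

```text
t: 5.15
eef_pos: [0.4155, -0.2389, 0.1877]
tool_rot: [-0.002, 0.981, 0.193, -0.005]
contact_force: [-0.1, 1.2, 0.6]
gripper_width: 0.597
grasp_force: 0.0
pos [ 0.4155 -0.2389  0.1877] xyz [0.0046 0.0034 0.1436] turn 0.2 ydir -67.8 tilt [-0.65  0.08] q [-0.42  0.23  0.95  2.05 -0.22  0.98 -0.54] w 0.597 g 0.0
```

View pics/a1.png

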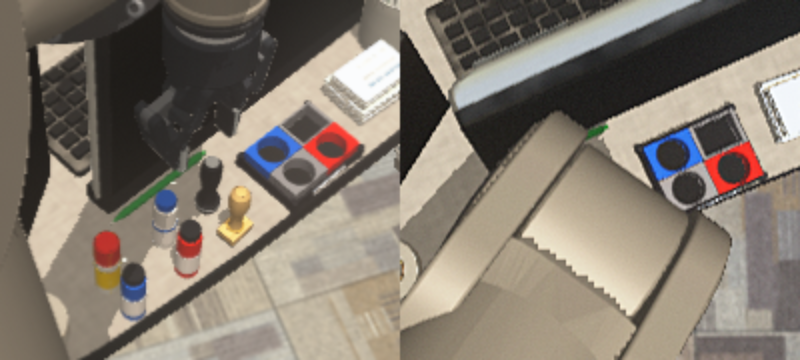

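The side view shows all the items still standing, with the gripper above the red ink at crop (188,250). The arm hides the items in the top view. I descend now.

```bash
python3 -m crank '[{"delta_rot":[0,0,0],"xyz":[0.002,0.001,0.08],"fingers":-0.2},{"delta_rot":[0,0,0],"xyz":[0.002,0.001,0.08],"fingers":-0.2},{"delta_rot":[0,0,0],"xyz":[0.002,0.001,0.08],"fingers":-0.2},{"delta_rot":[0,0,0],"xyz":[0.002,0.001,0.08],"fingers":-0.2}]' 40
python3 -c "
from h import *
go(.4194,-.2401,.044,112)
"
```

```text
t: 5.65
eef_pos: [0.4238, -0.242, 0.1152]
tool_rot: [0.001, 0.981, 0.193, 0.002]
contact_force: [0.7, -0.4, 0.0]
gripper_width: 0.6
grasp_force: 0.0
pos [ 0.4238 -0.242   0.1152] xyz [-0.0036 -0.0035  0.0712] turn 0.2 ydir -67.8 tilt [ 0.2  -0.05] q [-0.31  0.36  0.86  2.11 -0.38  0.82 -0.4 ] w 0.6 g 0.0
```

```bash
python3 -m crank '[{"delta_rot":[0,0,0],"xyz":[-0.0035,-0.0025,0.02],"fingers":-0.2},{"delta_rot":[0,0,0],"xyz":[-0.0035,-0.0025,0.05],"fingers":-0.2},{"delta_rot":[0,0,0],"xyz":[-0.0035,-0.0025,0.07],"fingers":-0.2},{"delta_rot":[0,0,0],"xyz":[-0.0035,-0.0025,0.07],"fingers":-0.2},{"delta_rot":[0,0,0],"xyz":[-0.0035,-0.0025,0.07],"fingers":0.5},{"delta_rot":[0,0,0],"xyz":[-0.0035,-0.0025,0.07],"fingers":0.7},{"delta_rot":[0,0,0],"xyz":[-0.0035,-0.0025,0.07],"fingers":1},{"delta_rot":[0,0,0],"xyz":[-0.0035,-0.0025,0.07],"fingers":1},{"delta_rot":[0,0,0],"xyz":[-0.0035,-0.0025,0.07],"fingers":1}]' 40
python3 -c "
from h import *
go(.5033,-.4426,.2,-68+3)
"
```

```text
t: 6.55
eef_pos: [0.4212, -0.2422, 0.0454]
tool_rot: [0.002, 0.981, 0.193, 0.003]
contact_force: [1.1, -1.4, 10.6]
gripper_width: 0.003
grasp_force: 5.8
pos [ 0.4212 -0.2422  0.0454] xyz [ 0.001   0.2174 -0.1534] turn -2.8 ydir -67.8 tilt [ 0.41 -0.18] q [-0.2   0.47  0.74  2.17 -0.52  0.67 -0.28] w 0.003 g 5.824513218176435
```

```bash
python3 -c "
from h import *
c=viewer.read_camera('side'); a=c['img'][150:300,270:420,::-1]
a=cv2.resize(a,None,fx=4,fy=4)
o=telemetry.get_obs(); p=(proj(c,o['eef_pos'])[0]-[270,150])*4; cv2.circle(a,(int(p[0]),int(p[1])),3,(255,0,255),-1)
cv2.imwrite('pics/a2.png',a)
"
```

```text
(no output)
```

View pics/a2.png

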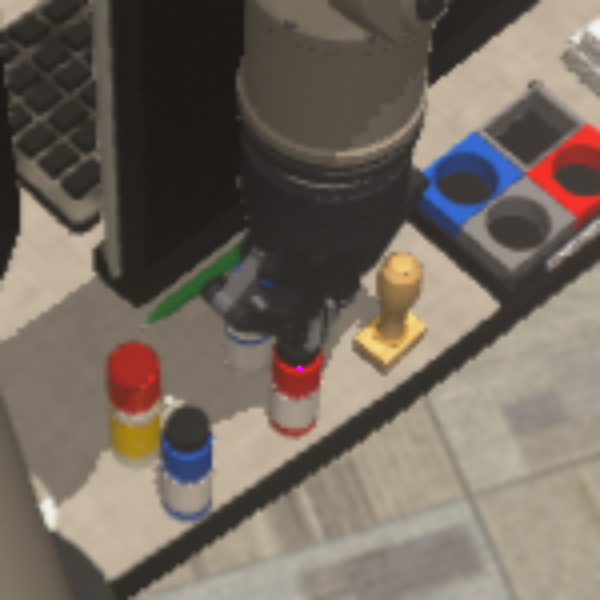

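```bash
python3 -c "
from h import *
c=viewer.read_camera('side'); print(telemetry.get_obs()['contact_force'])
k=8;x0,y0=320,195
a=cv2.resize(c['img'][y0:y0+70,x0:x0+60,::-1],None,fx=k,fy=k,interpolation=cv2.INTER_CUBIC)
a=cv2.convertScaleAbs(a,alpha=1.8,beta=20)
b=a.copy()
o=telemetry.get_obs(); m=rot(o['tool_rot']).as_matrix()
for z,hx,hy in((0,.011,.014),(-.038,.011,.014),(-.073,.038,.0425)):
    P=[o['eef_pos']+m@np.array([sx*hx,sy*hy,z]) for sx,sy in((1,1),(1,-1),(-1,-1),(-1,1))]
    cv2.polylines(b,[np.int32((proj(c,P)+.5-[x0,y0])*k)],True,(255,0,255),1)
for q in outline(c,(.4194,-.2401),[(0,.013),(.07,.013),(.084,.011)]): cv2.polylines(b,[np.int32((q+.5-[x0,y0])*k)],True,(255,255,0),1)
cv2.imwrite('pics/a3.png',cv2.resize(np.hstack([a,b]),(800,467)))
"
```

```text
[-0.39617644 -1.40055779 11.80344283]
```

View pics/a3.png

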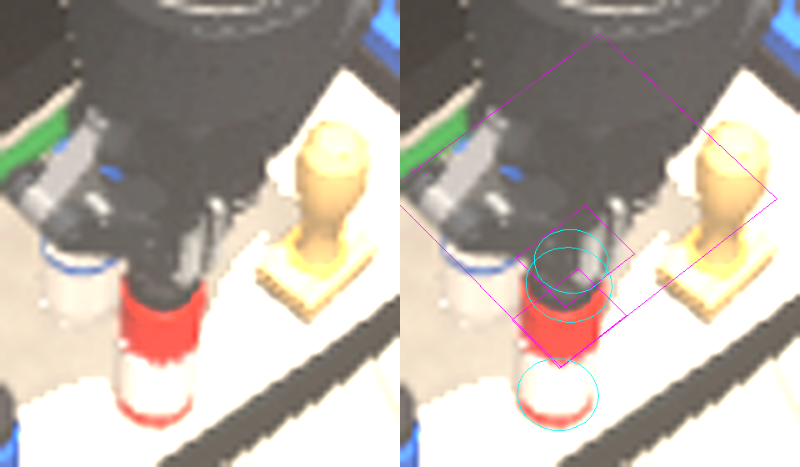

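```bash
python3 -c "
from h import *
c=viewer.read_camera('side')
u=np.array([-.375,.927,0])
for z in (.15,.1877,.2,.22,.24): print(z,[proj(c,np.array([.4155,-.2389,z])+s*u)[0].round(1) for s in(.0255,0,-.0255)])
o=telemetry.get_obs(); print(o['q'],o['eef_pos'],o['gripper_width'])
"
```

```text
0.15 [array([336.9, 225.2]), array([347.1, 217.7]), array([357. , 210.3])]
0.1877 [array([337.7, 214.3]), array([348.2, 206.6]), array([358.4, 199.1])]
0.2 [array([337.9, 210.5]), array([348.5, 202.8]), array([358.9, 195.3])]
0.22 [array([338.4, 204.3]), array([349.1, 196.5]), array([359.7, 188.9])]
0.24 [array([338.8, 197.8]), array([349.8, 190. ]), array([360.5, 182.3])]
[-0.19505248  0.47363532  0.74018565  2.16658569 -0.51755959  0.67219649
 -0.27866217] [ 0.4212446  -0.24222153  0.0453951 ] 0.002566532868098694
```

The side picture puts the fingertips about 11 px higher than telemetry predicts. The upward force also suggests they are resting on the cap. I'll lift gently and check the tool offset somewhere both cameras can see it.

```bash
python3 -m crank '[{"delta_rot":[0,0,0],"xyz":[0,0,-0.006],"fingers":1},{"delta_rot":[0,0,0],"xyz":[0,0,-0.006],"fingers":1}]' 40; python3 -m crank '[{"delta_rot":[0,0,0],"xyz":[0,0,-0.02],"fingers":1},{"delta_rot":[0,0,0],"xyz":[0,0,-0.05],"fingers":1},{"delta_rot":[0,0,0],"xyz":[0,0,-0.1],"fingers":1},{"delta_rot":[0,0,0],"xyz":[0,0,-0.15],"fingers":1},{"delta_rot":[0,0,0],"xyz":[0,0,-0.19],"fingers":1},{"delta_rot":[0,0,0],"xyz":[0,0.05,-0.19],"fingers":1},{"delta_rot":[0,0,0],"xyz":[0,0.1,-0.19],"fingers":1},{"delta_rot":[0,0,0],"xyz":[0,0.15,-0.19],"fingers":1},{"delta_rot":[0,0,0],"xyz":[0,0.2,-0.19],"fingers":1},{"delta_rot":[0,0,0],"xyz":[0,0.217,-0.19],"fingers":1}]'
python3 -c "
from h import *
o=telemetry.get_obs();m=rot(o['tool_rot']).as_matrix();go(.5033,-.4426,.2,-68+3)
ims=[]
for n in('top','side'):
    c=viewer.read_camera(n); p=proj(c,o['eef_pos'])[0]; q=proj(c,o['eef_pos']-.1*m[:,2])[0]; x0,y0=(p-60).astype(int); print(n,p,q,x0,y0)
    a=cv2.resize(c['img'][y0:y0+120,x0:x0+120,::-1],None,fx=3.3333,fy=3.3333,interpolation=cv2.INTER_CUBIC); a=cv2.convertScaleAbs(a,alpha=1.7,beta=20)
    cv2.drawMarker(a,tuple(np.int32((p+.5-[x0,y0])*3.333)),(255,0,255),0,12)
    cv2.drawMarker(a,tuple(np.int32((q+.5-[x0,y0])*3.333)),(255,0,255),1,12)
    ims.append(a)
cv2.imwrite('pics/a4.png',np.hstack(ims))
"
```

```text
t: 6.9
eef_pos: [0.4187, -0.2402, 0.0499]
tool_rot: [0.0, 0.981, 0.193, 0.001]
contact_force: [0.6, -0.0, 0.3]
gripper_width: 0.002
grasp_force: 0.0
t: 7.9
eef_pos: [0.4997, -0.4448, 0.238]
tool_rot: [0.001, 0.981, 0.192, -0.001]
contact_force: [0.3, -0.5, -0.1]
gripper_width: 0.003
grasp_force: 0.0
pos [ 0.4997 -0.4448  0.238 ] xyz [ 0.0042 -0.0007  0.038 ] turn -2.9 ydir -67.9 tilt [-0.09 -0.13] q [ 0.04  0.57  0.91  1.56 -0.46  1.24 -0.16] w 0.003 g 0.0
top [450.75440899 194.51884719] [474.84617412 186.56772985] 390 134
side [434.68236847 129.33659489] [445.11411739  91.16840813] 374 69
```

View pics/a4.png

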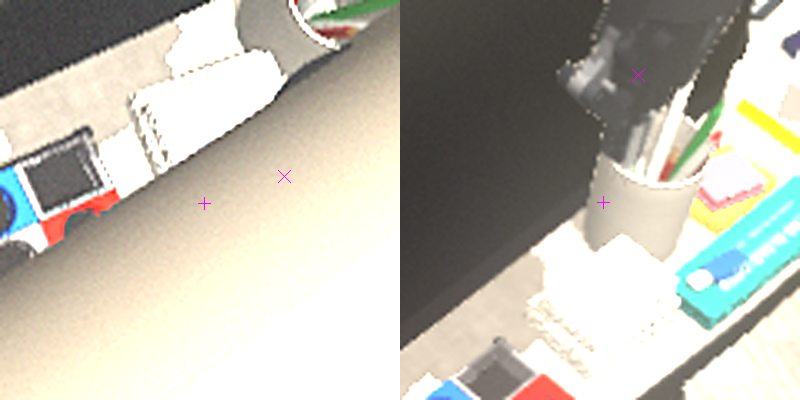

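Once I lifted 4.5 mm the force vanished, so the shut tips had been on top of the cap. The real tips are therefore about 39 mm above the telemetry z. In the side crop the tips show near (630,165), against (603,203) predicted. I'll measure the rest of the offset over a plain background.

```bash
python3 -m crank '[{"delta_rot":[0,0,0],"xyz":[-0.039,-0.064,0],"fingers":1},{"delta_rot":[0,0,0],"xyz":[-0.039,-0.064,0.05],"fingers":1},{"delta_rot":[0,0,0],"xyz":[-0.039,-0.064,0.108],"fingers":1},{"delta_rot":[0,0,0],"xyz":[-0.039,-0.064,0.108],"fingers":1},{"delta_rot":[0,0,0],"xyz":[-0.039,-0.064,0.108],"fingers":1},{"delta_rot":[0,0,0],"xyz":[-0.039,-0.064,0.108],"fingers":1}]'
python3 -c "
from h import *
o=telemetry.get_obs();m=rot(o['tool_rot']).as_matrix();go(.44,-.4,.13,-68)
c=viewer.read_camera('side'); p=proj(c,o['eef_pos'])[0]; x0,y0=(p-[50,60]).astype(int); print(p,x0,y0)
a=cv2.resize(c['img'][y0:y0+100,x0:x0+100,::-1],None,fx=6,fy=6,interpolation=cv2.INTER_CUBIC); a=cv2.convertScaleAbs(a,alpha=2,beta=20)
for h in(0,.039): cv2.drawMarker(a,tuple(np.int32((proj(c,o['eef_pos']+[0,0,h])[0]+.5-[x0,y0])*6)),(255,0,255),0,12)
cv2.imwrite('pics/a5.png',a)
"
```

```text
t: 8.6
eef_pos: [0.4407, -0.3972, 0.1323]
tool_rot: [0.001, 0.981, 0.193, 0.001]
contact_force: [0.1, -0.2, 1.0]
gripper_width: 0.003
grasp_force: 0.0
pos [ 0.4407 -0.3972  0.1323] xyz [-0.0017  0.0023  0.0023] turn 0.3 ydir -67.7 tilt [ 0.09 -0.09] q [-0.    0.54  0.87  1.86 -0.5   0.97 -0.09] w 0.003 g 0.0
[416.28880331 191.26951232] 366 131
```

View pics/a5.png

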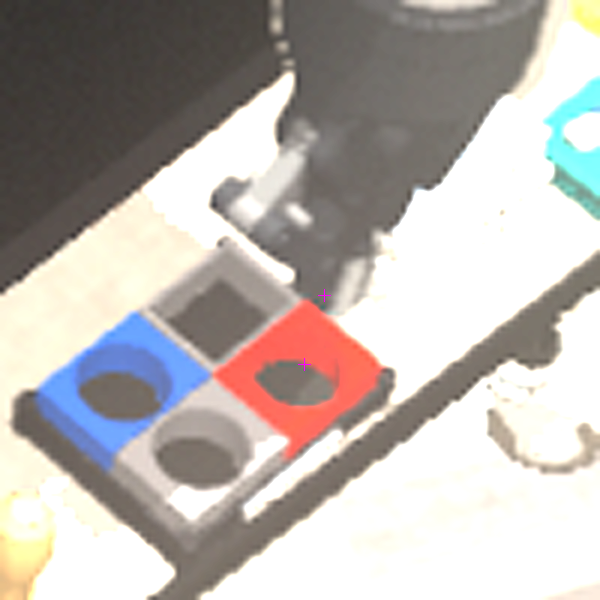

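Tips and overlay agree: the offset is about +39 mm in z and about 0 sideways, allowing for the near pad edge. I'll use reported z = real − 0.039 and go back to the red ink.

```bash
python3 -m crank '[{"delta_rot":[0,0,0],"xyz":[0.038,-0.153,0],"fingers":-0.2},{"delta_rot":[0,0,0],"xyz":[0.038,-0.153,0],"fingers":-0.2},{"delta_rot":[0,0,0],"xyz":[0.038,-0.153,0],"fingers":-0.2},{"delta_rot":[0,0,0],"xyz":[0.038,-0.153,0],"fingers":-0.2},{"delta_rot":[0,0,0],"xyz":[0.038,-0.153,0.04],"fingers":-0.2},{"delta_rot":[0,0,0],"xyz":[0.038,-0.153,0.06],"fingers":-0.2},{"delta_rot":[0,0,0],"xyz":[0.038,-0.153,0.06],"fingers":-0.2},{"delta_rot":[0,0,0],"xyz":[0.038,-0.153,0.06],"fingers":-0.2},{"delta_rot":[0,0,0],"xyz":[0.038,-0.153,0.06],"fingers":-0.2}]' 40
python3 -c "
from h import *
go(.4194,-.2401,.004,-68)
c=viewer.read_camera('side');
pts=[((.4194,-.2401),[(0,.013),(.07,.013),(.084,.011)])]
cv2.imwrite('pics/a6.png',zoom(c,310,190,80,75,8,pts,0))
"
```

```text
t: 9.55
eef_pos: [0.4181, -0.2417, 0.0721]
tool_rot: [0.001, 0.981, 0.193, 0.001]
contact_force: [0.6, -0.8, 0.4]
gripper_width: 0.601
grasp_force: 0.0
pos [ 0.4181 -0.2417  0.0721] xyz [ 0.0017 -0.0011  0.0681] turn 0.2 ydir -67.8 tilt [ 0.16 -0.07] q [-0.3   0.46  0.87  2.16 -0.52  0.75 -0.26] w 0.601 g 0.0
```

View pics/a6.png

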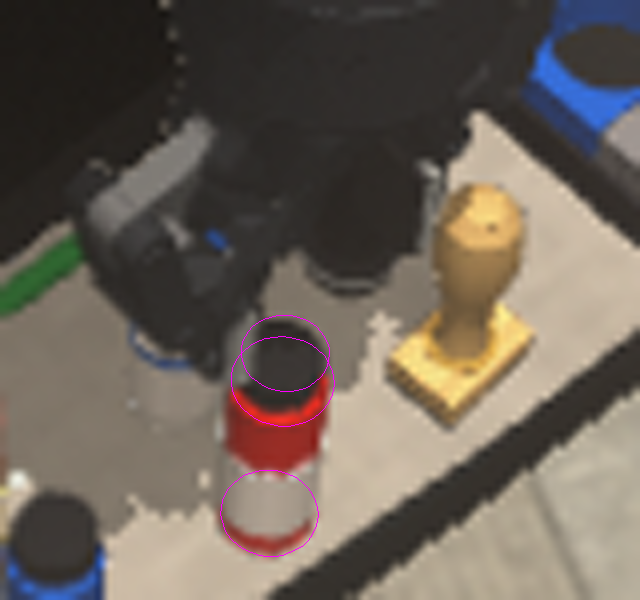

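The red bottle is at crop (278,380) and matches the overlay. The left fingertip is at (215,375), as expected for the 39 mm offset. I descend and grip.

```bash
python3 -m crank '[{"delta_rot":[0,0,0],"xyz":[0.001,-0.001,0.035],"fingers":-0.2},{"delta_rot":[0,0,0],"xyz":[0.001,-0.001,0.068],"fingers":-0.2},{"delta_rot":[0,0,0],"xyz":[0.001,-0.001,0.068],"fingers":-0.2},{"delta_rot":[0,0,0],"xyz":[0.001,-0.001,0.068],"fingers":0.2},{"delta_rot":[0,0,0],"xyz":[0.001,-0.001,0.068],"fingers":0.5},{"delta_rot":[0,0,0],"xyz":[0.001,-0.001,0.068],"fingers":1},{"delta_rot":[0,0,0],"xyz":[0.001,-0.001,0.068],"fingers":1},{"delta_rot":[0,0,0],"xyz":[0.001,-0.001,0.068],"fingers":1}]' 40
python3 -c "
from h import *
go(.5033,-.4426,.1,-65)
"
```

```text
t: 10.4
eef_pos: [0.4186, -0.24, 0.0041]
tool_rot: [0.001, 0.981, 0.193, 0.001]
contact_force: [-0.8, 0.5, 8.4]
gripper_width: 0.29
grasp_force: 39.8
pos [ 0.4186 -0.24    0.0041] xyz [ 0.002   0.2198 -0.0954] turn -2.8 ydir -67.8 tilt [ 0.17 -0.06] q [-0.18  0.57  0.72  2.19 -0.67  0.61 -0.15] w 0.29 g 39.79795235325582
```

```bash
python3 -m crank '[{"delta_rot":[0,0,0],"xyz":[0,0,-0.04],"fingers":1},{"delta_rot":[0,0,0],"xyz":[0,0,-0.08],"fingers":1},{"delta_rot":[0,0,0],"xyz":[0,0,-0.11],"fingers":1},{"delta_rot":[0,0,-3],"xyz":[0.002,0.04,-0.11],"fingers":1},{"delta_rot":[0,0,-3],"xyz":[0.002,0.09,-0.11],"fingers":1},{"delta_rot":[0,0,-3],"xyz":[0.002,0.14,-0.11],"fingers":1},{"delta_rot":[0,0,-3],"xyz":[0.002,0.185,-0.11],"fingers":1},{"delta_rot":[0,0,-3],"xyz":[0.002,0.215,-0.11],"fingers":1},{"delta_rot":[0,0,-3],"xyz":[0.002,0.22,-0.06],"fingers":1},{"delta_rot":[0,0,-3],"xyz":[0.002,0.22,-0.06],"fingers":1}]'
python3 -m crank '[{"delta_rot":[0,0,0],"xyz":[0,0,0],"fingers":1},{"delta_rot":[0,0,0],"xyz":[0,0,0],"fingers":1}]'
python3 -c "
from h import *
go(.5033,-.4426,.011,-65)
o=telemetry.get_obs(); z=o['eef_pos'][2]-.0041; xy=o['eef_pos'][:2]
c=viewer.read_camera('side');
pts=[(xy,[(z,.013),(z+.07,.013),(z+.084,.011)]),((.5033,-.4426),[(.027,.018)])]
cv2.imwrite('pics/a7.png',zoom(c,370,140,80,75,8,pts,0))
"
```

```text
t: 11.4
eef_pos: [0.5, -0.4399, 0.0578]
tool_rot: [-0.003, 0.976, 0.218, -0.003]
contact_force: [-0.1, 1.4, -1.3]
gripper_width: 0.288
grasp_force: 39.8
t: 11.6
eef_pos: [0.5032, -0.442, 0.0646]
tool_rot: [0.001, 0.976, 0.219, 0.001]
contact_force: [0.3, -0.0, 0.0]
gripper_width: 0.29
grasp_force: 39.8
pos [ 0.5032 -0.442   0.0646] xyz [-0.0002  0.0005  0.0536] turn 0.3 ydir -64.7 tilt [ 0.1  -0.07] q [ 0.12  0.73  0.76  1.71 -0.6   0.95 -0.01] w 0.29 g 39.828771685715765
```

View pics/a7.png

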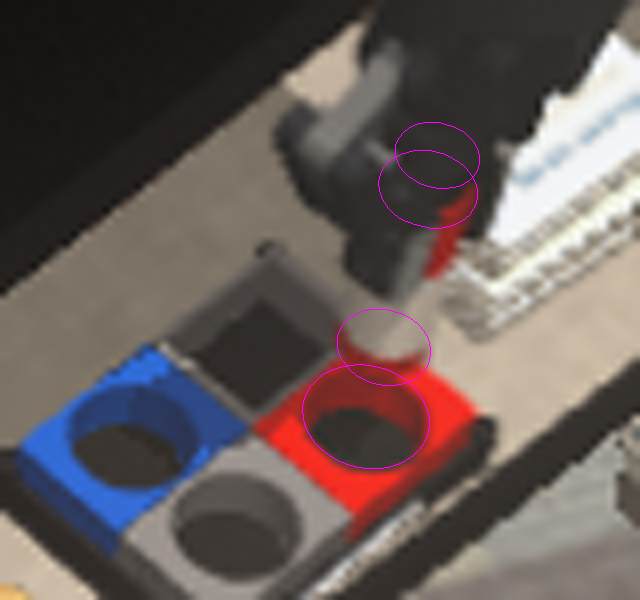

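The bottle foot is at (381,342), within 1 px of the overlay, and the red pocket is at (366,417) on its overlay. I lower and release.

```bash
python3 -m crank '[{"delta_rot":[0,0,0],"xyz":[-0.001,0,0.02],"fingers":1},{"delta_rot":[0,0,0],"xyz":[-0.001,0,0.035],"fingers":1},{"delta_rot":[0,0,0],"xyz":[-0.001,0,0.045],"fingers":1},{"delta_rot":[0,0,0],"xyz":[-0.001,0,0.052],"fingers":1},{"delta_rot":[0,0,0],"xyz":[-0.001,0,0.052],"fingers":1},{"delta_rot":[0,0,0],"xyz":[-0.001,0,0.052],"fingers":1}]'
```

```text
t: 12.25
eef_pos: [0.5019, -0.4425, 0.0111]
tool_rot: [0.0, 0.976, 0.219, 0.0]
contact_force: [-0.6, 1.0, 4.0]
gripper_width: 0.291
grasp_force: 39.8
```

```bash
python3 -m crank '[{"delta_rot":[0,0,0],"xyz":[0,0,0],"fingers":0.05},{"delta_rot":[0,0,0],"xyz":[0,0,0],"fingers":0.05},{"delta_rot":[0,0,0],"xyz":[0,0,-0.02],"fingers":0.05},{"delta_rot":[0,0,0],"xyz":[0,0,-0.06],"fingers":0.05},{"delta_rot":[0,0,0],"xyz":[0,0,-0.1],"fingers":-0.2},{"delta_rot":[0,0,0],"xyz":[0,0,-0.1],"fingers":-0.2},{"delta_rot":[0,0,0],"xyz":[0,0,-0.1],"fingers":-0.2}]'
python3 -c "
from h import *
np.set_printoptions(precision=4,suppress=True)
go(.3929,-.1747,.1,-68)
c=viewer.read_camera('side');
pts=[((.3929,-.1747),[(0,.013),(.07,.013),(.084,.011)]),((.4464,-.3028),[(0,.013),(.063,.012)]),((.4878,-.2894),[(0,.014),(.063,.012),(.084,.006)]),((.5033,-.4426),[(.027,.018)])]
k=5;a=zoom(c,290,170,150,110,k,pts,0)
P=lambda xy,u,v,z,A:[xy[0]+u*np.cos(A)-v*np.sin(A),xy[1]+u*np.sin(A)+v*np.cos(A),z]
q=proj(c,[P((.4464,-.3028),u,v,.014,.384) for u,v in((.012,.017),(.012,-.017),(-.012,-.017),(-.012,.017))])
cv2.polylines(a,[np.int32((q+.5-[290,170])*k)],True,(255,255,0),1)
cv2.imwrite('pics/a8.png',a)
"
```

```text
t: 12.95
eef_pos: [0.5021, -0.4427, 0.1113]
tool_rot: [0.001, 0.976, 0.219, 0.001]
contact_force: [-0.2, 0.1, -0.4]
gripper_width: 0.598
grasp_force: 0.0
pos [ 0.5021 -0.4427  0.1113] xyz [ 0.0156 -0.289   0.0109] turn 3.3 ydir -64.7 tilt [ 0.1  -0.05] q [ 0.1   0.68  0.81  1.68 -0.56  1.02 -0.04] w 0.598 g 0.0
```

View pics/a8.png

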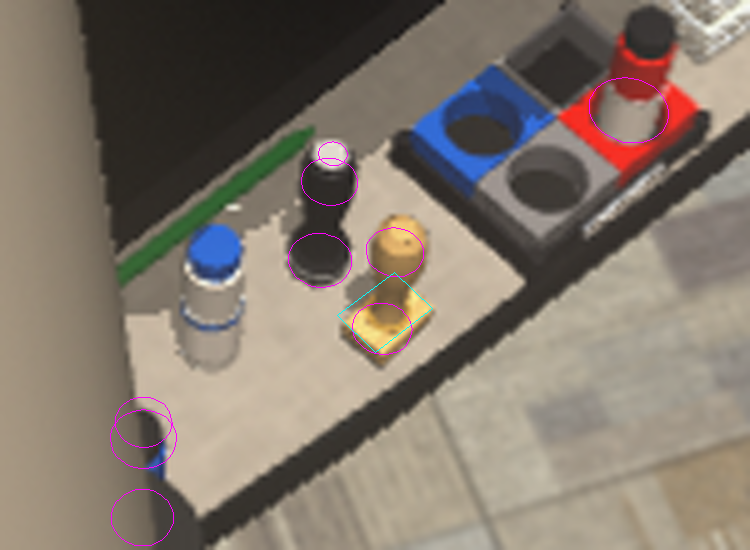

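The red ink stands in its pocket at crop (640,75). The round stamp (325,215), wooden stamp (390,300) and correction fluid (212,295) have not moved. Blue is next, partly hidden at (145,450).

```bash
python3 -m crank '[{"delta_rot":[0,0,3.3],"xyz":[0.0155,-0.289,0.005],"fingers":-0.2},{"delta_rot":[0,0,3.3],"xyz":[0.0155,-0.289,0.005],"fingers":-0.2},{"delta_rot":[0,0,3.3],"xyz":[0.0155,-0.289,0.005],"fingers":-0.2},{"delta_rot":[0,0,3.3],"xyz":[0.0155,-0.289,0.005],"fingers":-0.2},{"delta_rot":[0,0,3.3],"xyz":[0.0155,-0.289,0.005],"fingers":-0.2},{"delta_rot":[0,0,3.3],"xyz":[0.0155,-0.289,0.005],"fingers":-0.2},{"delta_rot":[0,0,3.3],"xyz":[0.0155,-0.289,0.03],"fingers":-0.2},{"delta_rot":[0,0,3.3],"xyz":[0.0155,-0.289,0.03],"fingers":-0.2},{"delta_rot":[0,0,3.3],"xyz":[0.0155,-0.289,0.03],"fingers":-0.2}]'
python3 -c "
from h import *
go(.3929,-.1747,.004,-68)
c=viewer.read_camera('side');
pts=[((.3929,-.1747),[(0,.013),(.07,.013),(.084,.011)])]
cv2.imwrite('pics/a9.png',zoom(c,280,210,80,75,8,pts,0))
"
```

```text
t: 13.9
eef_pos: [0.3915, -0.1751, 0.0802]
tool_rot: [0.0, 0.982, 0.19, -0.001]
contact_force: [0.2, -1.3, 0.6]
gripper_width: 0.601
grasp_force: 0.0
pos [ 0.3915 -0.1751  0.0802] xyz [0.0016 0.0002 0.0762] turn -0.1 ydir -68.1 tilt [-0.13 -0.05] q [-0.52  0.36  0.97  2.27 -0.46  0.72 -0.42] w 0.601 g 0.0
```

View pics/a9.png

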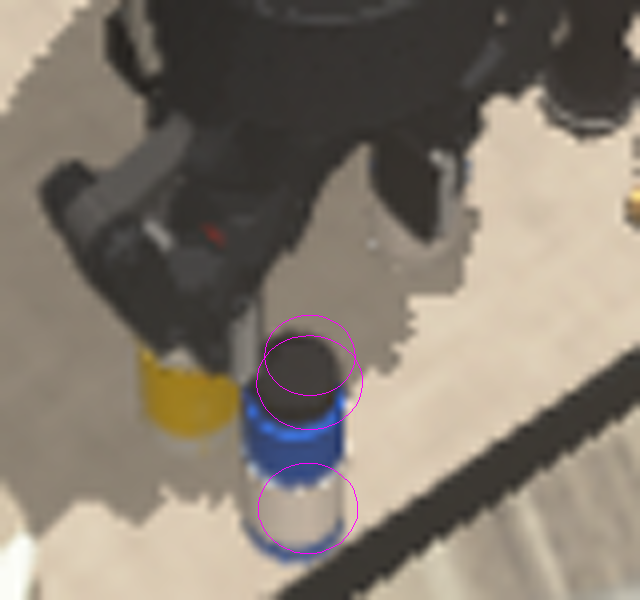

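Blue's cap is at (302,368), about 1.5 px left of and below the overlay, which is 3.5 mm along tool −y. I correct for that, descend and grip.

```bash
python3 -m crank '[{"delta_rot":[0,0,0],"xyz":[0.001,-0.0035,0.0],"fingers":-0.2},{"delta_rot":[0,0,0],"xyz":[0.001,-0.0035,0.04],"fingers":-0.2},{"delta_rot":[0,0,0],"xyz":[0.001,-0.0035,0.076],"fingers":-0.2},{"delta_rot":[0,0,0],"xyz":[0.001,-0.0035,0.076],"fingers":-0.2},{"delta_rot":[0,0,0],"xyz":[0.001,-0.0035,0.076],"fingers":0.2},{"delta_rot":[0,0,0],"xyz":[0.001,-0.0035,0.076],"fingers":0.5},{"delta_rot":[0,0,0],"xyz":[0.001,-0.0035,0.076],"fingers":1},{"delta_rot":[0,0,0],"xyz":[0.001,-0.0035,0.076],"fingers":1},{"delta_rot":[0,0,0],"xyz":[0.001,-0.0035,0.076],"fingers":1}]' 40
python3 -c "
from h import *
go(.5166,-.3767,.12,-65)
"
```

```text
t: 14.85
eef_pos: [0.3933, -0.1714, 0.0059]
tool_rot: [0.001, 0.982, 0.19, 0.001]
contact_force: [-1.9, -1.5, 9.2]
gripper_width: 0.294
grasp_force: 39.6
pos [ 0.3933 -0.1714  0.0059] xyz [ 0.038   0.2367 -0.1136] turn -3.1 ydir -68.1 tilt [ 0.18 -0.05] q [-0.34  0.5   0.75  2.31 -0.67  0.55 -0.25] w 0.294 g 39.554140605032444
```

```bash
python3 -m crank '[{"delta_rot":[0,0,0],"xyz":[0,0,-0.04],"fingers":1},{"delta_rot":[0,0,0],"xyz":[0,0,-0.08],"fingers":1},{"delta_rot":[0,0,0],"xyz":[0,0,-0.114],"fingers":1},{"delta_rot":[0,0,-3],"xyz":[0.006,0.04,-0.114],"fingers":1},{"delta_rot":[0,0,-3],"xyz":[0.014,0.09,-0.114],"fingers":1},{"delta_rot":[0,0,-3],"xyz":[0.022,0.14,-0.114],"fingers":1},{"delta_rot":[0,0,-3],"xyz":[0.03,0.185,-0.114],"fingers":1},{"delta_rot":[0,0,-3],"xyz":[0.038,0.22,-0.114],"fingers":1},{"delta_rot":[0,0,-3],"xyz":[0.038,0.236,-0.114],"fingers":1},{"delta_rot":[0,0,-3],"xyz":[0.038,0.236,-0.06],"fingers":1}]'
python3 -m crank '[{"delta_rot":[0,0,0],"xyz":[0,0,0],"fingers":1},{"delta_rot":[0,0,0],"xyz":[0,0,0],"fingers":1}]'
python3 -c "
from h import *
go(.5166,-.3767,.013,-65)
o=telemetry.get_obs(); z=o['eef_pos'][2]-.0059; xy=o['eef_pos'][:2]
c=viewer.read_camera('side');
pts=[(xy,[(z,.013),(z+.07,.013),(z+.084,.011)]),((.5166,-.3767),[(.027,.018)])]
cv2.imwrite('pics/b1.png',zoom(c,350,140,80,75,8,pts,0))
"
```

```text
t: 15.85
eef_pos: [0.5202, -0.3822, 0.0747]
tool_rot: [0.006, 0.977, 0.215, 0.004]
contact_force: [-0.6, -0.0, -1.0]
gripper_width: 0.286
grasp_force: 39.9
t: 16.05
eef_pos: [0.515, -0.3747, 0.0688]
tool_rot: [-0.001, 0.976, 0.216, -0.001]
contact_force: [0.2, -0.0, 0.2]
gripper_width: 0.291
grasp_force: 39.8
pos [ 0.515  -0.3747  0.0688] xyz [0.0007 0.0026 0.0558] turn -0.0 ydir -65.0 tilt [-0.09  0.05] q [-0.02  0.69  0.8   1.79 -0.61  0.93 -0.08] w 0.291 g 39.79565908201039
```

View pics/b1.png

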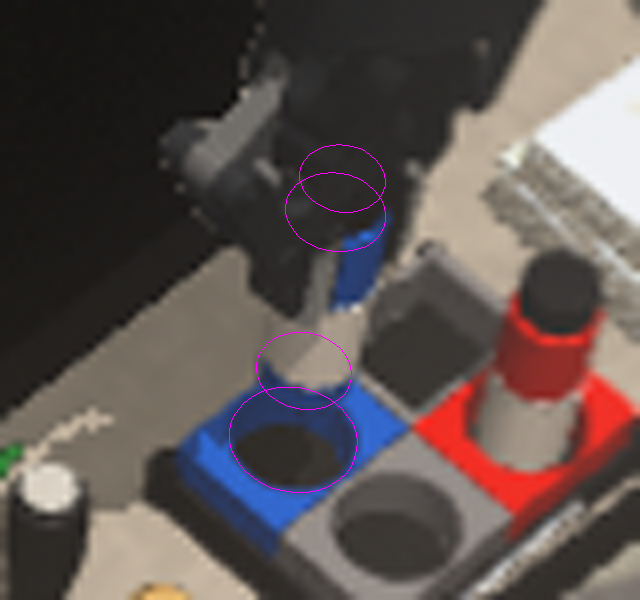

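The blue foot is at (311,358), about 1.7 px from the overlay, and the pocket is at (294,440). I lower while watching the force.

```bash
python3 -m crank '[{"delta_rot":[0,0,0],"xyz":[-0.001,0.001,0.02],"fingers":1},{"delta_rot":[0,0,0],"xyz":[-0.001,0.001,0.035],"fingers":1},{"delta_rot":[0,0,0],"xyz":[-0.001,0.001,0.045],"fingers":1},{"delta_rot":[0,0,0],"xyz":[-0.001,0.001,0.053],"fingers":1},{"delta_rot":[0,0,0],"xyz":[-0.001,0.001,0.055],"fingers":1},{"delta_rot":[0,0,0],"xyz":[-0.001,0.001,0.055],"fingers":1},{"delta_rot":[0,0,0],"xyz":[-0.001,0.001,0.055],"fingers":1}]'
```

```text
t: 16.8
eef_pos: [0.5152, -0.3771, 0.014]
tool_rot: [0.0, 0.976, 0.216, 0.0]
contact_force: [0.6, 0.6, -0.6]
gripper_width: 0.294
grasp_force: 39.9
```

```bash
python3 -m crank '[{"delta_rot":[0,0,0],"xyz":[0,0,0],"fingers":0.05},{"delta_rot":[0,0,0],"xyz":[0,0,0],"fingers":0.05},{"delta_rot":[0,0,0],"xyz":[0,0,-0.02],"fingers":0.05},{"delta_rot":[0,0,0],"xyz":[0,0,-0.06],"fingers":0.05},{"delta_rot":[0,0,0],"xyz":[0,0,-0.09],"fingers":-0.2},{"delta_rot":[0,0,0],"xyz":[0,0,-0.09],"fingers":-0.2},{"delta_rot":[0,0,0],"xyz":[0,0,-0.09],"fingers":-0.2}]'
python3 -c "
from h import *
go(.4878,-.2894,.07,-68)"
```

```text
t: 17.5
eef_pos: [0.5154, -0.3768, 0.1042]
tool_rot: [0.0, 0.976, 0.216, 0.001]
contact_force: [0.3, 0.1, -0.3]
gripper_width: 0.601
grasp_force: 0.0
pos [ 0.5154 -0.3768  0.1042] xyz [ 0.0118 -0.0909  0.0341] turn 3.0 ydir -65.0 tilt [ 0.09 -0.02] q [-0.04  0.65  0.84  1.77 -0.57  0.98 -0.11] w 0.601 g 0.0
```

```bash
python3 -m crank '[{"delta_rot":[0,0,3],"xyz":[0.006,-0.045,0],"fingers":-0.2},{"delta_rot":[0,0,3],"xyz":[0.012,-0.091,0],"fingers":-0.2},{"delta_rot":[0,0,3],"xyz":[0.012,-0.091,0],"fingers":-0.2},{"delta_rot":[0,0,3],"xyz":[0.012,-0.091,0.03],"fingers":-0.2},{"delta_rot":[0,0,3],"xyz":[0.012,-0.091,0.03],"fingers":-0.2},{"delta_rot":[0,0,3],"xyz":[0.012,-0.091,0.03],"fingers":-0.2}]'
python3 -c "
from h import *
go(.4878,-.2894,.004,-68)
c=viewer.read_camera('side');
pts=[((.4878,-.2894),[(0,.014),(.065,.012),(.084,.006)]),((.4464,-.3028),[(.063,.012)])]
a=zoom(c,310,140,80,100,5,pts,0);b=zoom(c,360,140,80,100,5,[],0)
cv2.imwrite('pics/b2.png',np.hstack([cv2.convertScaleAbs(a,alpha=1.6),b]))
"
```

```text
t: 18.1
eef_pos: [0.4865, -0.2892, 0.0729]
tool_rot: [-0.0, 0.982, 0.19, -0.001]
contact_force: [0.1, -0.2, 0.2]
gripper_width: 0.602
grasp_force: 0.0
pos [ 0.4865 -0.2892  0.0729] xyz [0.0012 0.0008 0.0689] turn -0.1 ydir -68.1 tilt [-0.14  0.03] q [-0.2   0.59  0.85  1.96 -0.59  0.86 -0.21] w 0.602 g 0.0
```

View pics/b2.png

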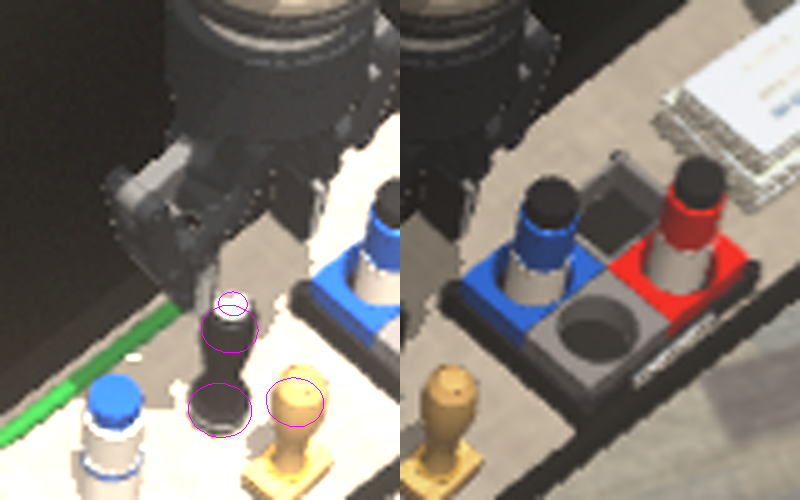

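Blue and red both stand in their pockets at (550,240) and (690,225). The round stamp at (228,360) lies on its overlay and the wooden knob is at (298,390). That was my 14th picture, so from here I use telemetry and the networks. Next I grip the round stamp.

```bash
python3 -m crank '[{"delta_rot":[0,0,0],"xyz":[0.001,0.001,0.035],"fingers":-0.2},{"delta_rot":[0,0,0],"xyz":[0.001,0.001,0.069],"fingers":-0.2},{"delta_rot":[0,0,0],"xyz":[0.001,0.001,0.069],"fingers":-0.2},{"delta_rot":[0,0,0],"xyz":[0.001,0.001,0.069],"fingers":0.2},{"delta_rot":[0,0,0],"xyz":[0.001,0.001,0.069],"fingers":0.5},{"delta_rot":[0,0,0],"xyz":[0.001,0.001,0.069],"fingers":1},{"delta_rot":[0,0,0],"xyz":[0.001,0.001,0.069],"fingers":1},{"delta_rot":[0,0,0],"xyz":[0.001,0.001,0.069],"fingers":1}]' 40
python3 -c "
from h import *
go(.4804,-.3937,.12,-65)
"
```

```text
t: 18.95
eef_pos: [0.4899, -0.2907, 0.0062]
tool_rot: [0.001, 0.982, 0.19, 0.001]
contact_force: [-0.3, 0.3, 7.6]
gripper_width: 0.267
grasp_force: 39.4
pos [ 0.4899 -0.2907  0.0062] xyz [-0.0471  0.0922 -0.1137] turn -3.1 ydir -68.1 tilt [ 0.17 -0.08] q [-0.12  0.68  0.75  1.99 -0.69  0.74 -0.14] w 0.267 g 39.410377914318815
```

```bash
python3 -m crank '[{"delta_rot":[0,0,0],"xyz":[0,0,-0.04],"fingers":1},{"delta_rot":[0,0,0],"xyz":[0,0,-0.08],"fingers":1},{"delta_rot":[0,0,0],"xyz":[0,0,-0.114],"fingers":1},{"delta_rot":[0,0,-3],"xyz":[-0.018,0.035,-0.114],"fingers":1},{"delta_rot":[0,0,-3],"xyz":[-0.036,0.07,-0.114],"fingers":1},{"delta_rot":[0,0,-3],"xyz":[-0.046,0.092,-0.114],"fingers":1},{"delta_rot":[0,0,-3],"xyz":[-0.046,0.092,-0.114],"fingers":1},{"delta_rot":[0,0,-3],"xyz":[-0.046,0.092,-0.08],"fingers":1},{"delta_rot":[0,0,-3],"xyz":[-0.046,0.092,-0.06],"fingers":1},{"delta_rot":[0,0,-3],"xyz":[-0.046,0.092,-0.06],"fingers":1}]'
python3 -m crank '[{"delta_rot":[0,0,0],"xyz":[0,0,0],"fingers":1},{"delta_rot":[0,0,0],"xyz":[0,0,0],"fingers":1}]'
python3 -c "
from h import *
go(.4804,-.3937,.0137,-65)
c=viewer.read_camera('side')
for t in ('round_stamp_mid','round_pocket_floor'):
    for x in search_frame('side',t)[:3]: print(t,x['pixel'],x['score'])
o=telemetry.get_obs()['eef_pos']; print(proj(c,o+[0,0,.042-.0062]),proj(c,[.4804,-.3937,.007]))
"
```

```text
t: 19.95
eef_pos: [0.4793, -0.3894, 0.062]
tool_rot: [-0.002, 0.976, 0.217, -0.002]
contact_force: [-0.6, 0.8, -0.5]
gripper_width: 0.266
grasp_force: 40.1
t: 20.15
eef_pos: [0.4812, -0.3926, 0.0659]
tool_rot: [0.001, 0.976, 0.216, 0.001]
contact_force: [0.3, -0.0, -0.4]
gripper_width: 0.266
grasp_force: 40.1
pos [ 0.4812 -0.3926  0.0659] xyz [-0.0013  0.0006  0.0522] turn -0.0 ydir -65.0 tilt [ 0.1  -0.06] q [ 0.02  0.67  0.8   1.84 -0.61  0.9  -0.02] w 0.266 g 40.05808201327454
round_stamp_mid [403.5, 196.2] 0.45
round_pocket_floor [399.1, 210.2] 0.81
[[403.77804666 185.35497689]] [[398.32440563 210.15091245]]
```

```bash
python3 -m crank '[{"delta_rot":[0,0,0],"xyz":[0,0.0005,0.02],"fingers":1},{"delta_rot":[0,0,0],"xyz":[0,0.0005,0.035],"fingers":1},{"delta_rot":[0,0,0],"xyz":[0,0.0005,0.045],"fingers":1},{"delta_rot":[0,0,0],"xyz":[0,0.0005,0.052],"fingers":1},{"delta_rot":[0,0,0],"xyz":[0,0.0005,0.053],"fingers":1},{"delta_rot":[0,0,0],"xyz":[0,0.0005,0.053],"fingers":1},{"delta_rot":[0,0,0],"xyz":[0,0.0005,0.053],"fingers":1}]'
```

```text
t: 21.0
eef_pos: [0.4806, -0.392, 0.013]
tool_rot: [-0.001, 0.976, 0.216, 0.001]
contact_force: [-4.1, 6.8, 15.9]
gripper_width: 0.266
grasp_force: 41.4
```

```bash
python3 -m crank '[{"delta_rot":[0,0,0],"xyz":[0,-0.002,-0.001],"fingers":1},{"delta_rot":[0,0,0],"xyz":[0,-0.002,-0.001],"fingers":0.1},{"delta_rot":[0,0,0],"xyz":[0,-0.002,-0.001],"fingers":0.1},{"delta_rot":[0,0,0],"xyz":[0,-0.002,-0.02],"fingers":0.1},{"delta_rot":[0,0,0],"xyz":[0,-0.002,-0.06],"fingers":0.1},{"delta_rot":[0,0,0],"xyz":[0,-0.002,-0.09],"fingers":-0.2},{"delta_rot":[0,0,0],"xyz":[0,-0.002,-0.09],"fingers":-0.2},{"delta_rot":[0,0,0],"xyz":[0,-0.002,-0.09],"fingers":-0.2}]'
python3 -c "
from h import *
go(.4464,-.3028,.07,-68)
c=viewer.read_camera('side');viewer.read_camera('top')
for n in('side','top'):
  for t in ('round_stamp_mid','text_stamp_mid'):
    for x in search_frame(n,t)[:3]: print(n,t,x['pixel'],x['score'])
print(proj(c,[[.4804,-.3937,.049],[.4464,-.3028,.042]]))
"
```

```text
t: 21.8
eef_pos: [0.4803, -0.391, 0.1018]
tool_rot: [0.0, 0.976, 0.216, 0.001]
contact_force: [0.2, 1.0, -1.2]
gripper_width: 0.597
grasp_force: 0.0
pos [ 0.4803 -0.391   0.1018] xyz [ 0.0065 -0.0943  0.0317] turn 3.0 ydir -65.0 tilt [ 0.07 -0.03] q [-0.01  0.63  0.84  1.82 -0.57  0.96 -0.05] w 0.597 g 0.0
side round_stamp_mid [398.1, 200.4] 0.64
side text_stamp_mid [367.7, 227.4] 0.7
side text_stamp_mid [330.2, 231.0] 0.7
[[400.94432108 199.60760233]
 [367.62969788 225.19349589]]
```

```bash
python3 -m crank '[{"delta_rot":[0,0,3],"xyz":[0.003,-0.047,0],"fingers":-0.2},{"delta_rot":[0,0,3],"xyz":[0.006,-0.0945,0],"fingers":-0.2},{"delta_rot":[0,0,3],"xyz":[0.006,-0.0945,0],"fingers":-0.2},{"delta_rot":[0,0,3],"xyz":[0.006,-0.0945,0.03],"fingers":-0.2},{"delta_rot":[0,0,3],"xyz":[0.006,-0.0945,0.03],"fingers":-0.2},{"delta_rot":[0,0,3],"xyz":[0.006,-0.0945,0.03],"fingers":-0.2}]'
python3 -c "
from h import *
go(.4460,-.3030,.0,-68)
c=viewer.read_camera('side')
r=cut_out('side','text_stamp_mid')
for x in r[:2]:
  m=x['pixels'].astype(np.uint8); print(x['pixel'],x['score'],m.sum(),cv2.boundingRect(m))
  v,u=np.nonzero(m)
  print([ (int(r_),int(u[v==r_].min()),int(u[v==r_].max())) for r_ in np.unique(v)[::3]])
P=lambda xy,u,v,z,A:[xy[0]+u*np.cos(A)-v*np.sin(A),xy[1]+u*np.sin(A)+v*np.cos(A),z]
xy=(.446,-.303)
for A in(.184,.284,.384,.484,.584): print(A,proj(c,[P(xy,u,v,0.007,A) for u,v in((.012,.017),(.012,-.017),(-.012,-.017),(-.012,.017))]).round(1).tolist())
print(proj(c,[[*xy,0],[*xy,.063],[*xy,.084]]))
"
```

```text
t: 22.7
eef_pos: [0.4449, -0.303, 0.0714]
tool_rot: [-0.0, 0.982, 0.19, -0.001]
contact_force: [0.5, -0.5, 0.2]
gripper_width: 0.598
grasp_force: 0.0
pos [ 0.4449 -0.303   0.0714] xyz [0.0011 0.0004 0.0714] turn -0.1 ydir -68.1 tilt [-0.09  0.  ] q [-0.17  0.56  0.87  2.03 -0.58  0.82 -0.15] w 0.598 g 0.0
[367.7, 228.8] 0.9 328 (358, 213, 19, 30)
[(213, 368, 371), (216, 366, 374), (219, 364, 375), (222, 364, 374), (225, 364, 373), (228, 364, 372), (231, 362, 376), (234, 359, 375), (237, 358, 372), (240, 362, 369)]
0.184 [[356.8, 232.8], [370.1, 226.3], [375.9, 234.6], [362.6, 241.2]]
0.284 [[356.8, 233.6], [369.2, 226.0], [375.9, 233.8], [363.5, 241.6]]
0.384 [[356.9, 234.5], [368.2, 225.8], [375.8, 233.0], [364.5, 241.8]]
0.484 [[357.1, 235.3], [367.3, 225.6], [375.6, 232.2], [365.4, 242.0]]
0.584 [[357.3, 236.1], [366.4, 225.5], [375.4, 231.4], [366.4, 242.1]]
[[366.11054383 235.35088889]
 [368.66463942 220.05717457]
 [369.57026389 214.61559414]]
```

```bash
python3 -m crank '[{"delta_rot":[0,0,0],"xyz":[0.001,0,0.035],"fingers":-0.2},{"delta_rot":[0,0,0],"xyz":[0.001,0,0.0695],"fingers":-0.2},{"delta_rot":[0,0,0],"xyz":[0.001,0,0.0695],"fingers":-0.2},{"delta_rot":[0,0,0],"xyz":[0.001,0,0.0695],"fingers":0.2},{"delta_rot":[0,0,0],"xyz":[0.001,0,0.0695],"fingers":0.5},{"delta_rot":[0,0,0],"xyz":[0.001,0,0.0695],"fingers":1},{"delta_rot":[0,0,0],"xyz":[0.001,0,0.0695],"fingers":1},{"delta_rot":[0,0,0],"xyz":[0.001,0,0.0695],"fingers":1}]' 40
python3 -c "
from h import *
go(.5395,-.4250,.12,-65)
"
```

```text
t: 23.6
eef_pos: [0.4474, -0.3032, 0.0038]
tool_rot: [0.001, 0.982, 0.19, 0.001]
contact_force: [-1.5, 0.4, 8.7]
gripper_width: 0.261
grasp_force: 39.4
pos [ 0.4474 -0.3032  0.0038] xyz [ 0.0402  0.1476 -0.1158] turn -3.1 ydir -68.1 tilt [ 0.16 -0.07] q [-0.08  0.65  0.75  2.06 -0.7   0.7  -0.06] w 0.261 g 39.4017647090368
```

```bash
python3 -m crank '[{"delta_rot":[0,0,0],"xyz":[0,0,-0.04],"fingers":1},{"delta_rot":[0,0,0],"xyz":[0,0,-0.08],"fingers":1},{"delta_rot":[0,0,0],"xyz":[0,0,-0.12],"fingers":1},{"delta_rot":[0,0,0],"xyz":[0,0,-0.125],"fingers":1},{"delta_rot":[0,0,-3],"xyz":[0.011,0.04,-0.125],"fingers":1},{"delta_rot":[0,0,-3],"xyz":[0.024,0.085,-0.125],"fingers":1},{"delta_rot":[0,0,-3],"xyz":[0.035,0.125,-0.125],"fingers":1},{"delta_rot":[0,0,-3],"xyz":[0.041,0.1475,-0.125],"fingers":1},{"delta_rot":[0,0,-3],"xyz":[0.041,0.1475,-0.125],"fingers":1},{"delta_rot":[0,0,-3],"xyz":[0.041,0.1475,-0.125],"fingers":1}]'
python3 -m crank '[{"delta_rot":[0,0,0],"xyz":[0,0,0.05],"fingers":1},{"delta_rot":[0,0,0],"xyz":[0,0,0.065],"fingers":1},{"delta_rot":[0,0,0],"xyz":[0,0,0.065],"fingers":1},{"delta_rot":[0,0,0],"xyz":[0,0,0.065],"fingers":1}]'
python3 -c "
from h import *
go(.5395,-.4250,.0108,-65)
c=viewer.read_camera('side')
for x in cut_out('side','text_stamp_mid')[:2]:
  m=x['pixels'].astype(np.uint8); print(x['pixel'],x['score'],m.sum(),cv2.boundingRect(m))
  v,u=np.nonzero(m)
  print([ (int(r_),int(u[v==r_].min()),int(u[v==r_].max())) for r_ in np.unique(v)[::2]])
P=lambda xy,u,v,z,A:[xy[0]+u*np.cos(A)-v*np.sin(A),xy[1]+u*np.sin(A)+v*np.cos(A),z]
o=telemetry.get_obs()['eef_pos']
for A in(.339,.439,.539): print(A,proj(c,[P(o[:2],u,v,o[2]-.0038+.007,A) for u,v in((.012,.017),(.012,-.017),(-.012,-.017),(-.012,.017))]).round(1).tolist())
"
```

```text
t: 24.6
eef_pos: [0.5388, -0.4237, 0.1264]
tool_rot: [-0.0, 0.976, 0.216, -0.0]
contact_force: [0.2, 0.4, -0.7]
gripper_width: 0.262
grasp_force: 39.7
t: 25.0
eef_pos: [0.5395, -0.4236, 0.063]
tool_rot: [0.0, 0.976, 0.216, 0.0]
contact_force: [-0.7, 0.3, -0.0]
gripper_width: 0.259
grasp_force: 39.7
pos [ 0.5395 -0.4236  0.063 ] xyz [-0.0006  0.0012  0.0522] turn -0.0 ydir -65.0 tilt [ 0.01 -0.01] q [ 0.07  0.77  0.79  1.67 -0.63  0.98 -0.05] w 0.259 g 39.67608401784673
[406.0, 171.0] 0.7 172 (397, 150, 18, 29)
[(150, 413, 413), (152, 411, 414), (154, 411, 414), (156, 410, 413), (158, 410, 413), (160, 410, 411), (167, 406, 410), (169, 400, 412), (171, 398, 411), (173, 397, 410), (175, 397, 408), (177, 400, 406)]
0.339 [[394.7, 170.6], [405.7, 163.3], [413.1, 170.0], [402.1, 177.4]]
0.439 [[394.8, 171.3], [404.8, 163.1], [412.9, 169.3], [403.0, 177.6]]
0.539 [[395.1, 172.0], [403.9, 163.0], [412.7, 168.5], [403.9, 177.7]]
```

```bash
python3 -m crank '[{"delta_rot":[0,0,0],"xyz":[0,0.001,0.02],"fingers":1},{"delta_rot":[0,0,0],"xyz":[0,0.001,0.035],"fingers":1},{"delta_rot":[0,0,0],"xyz":[0,0.001,0.045],"fingers":1},{"delta_rot":[0,0,0],"xyz":[0,0.001,0.051],"fingers":1},{"delta_rot":[0,0,0],"xyz":[0,0.001,0.052],"fingers":1},{"delta_rot":[0,0,0],"xyz":[0,0.001,0.052],"fingers":1},{"delta_rot":[0,0,0],"xyz":[0,0.001,0.052],"fingers":1}]'
```

```text
t: 25.8
eef_pos: [0.5396, -0.4241, 0.011]
tool_rot: [-0.001, 0.976, 0.216, 0.0]
contact_force: [-3.3, 3.8, 10.3]
gripper_width: 0.26
grasp_force: 41.1
```

On the floor of the pocket. I release, lift clear and check everything with the networks.

```bash
python3 -m crank '[{"delta_rot":[0,0,0],"xyz":[0,-0.001,-0.001],"fingers":1},{"delta_rot":[0,0,0],"xyz":[0,-0.001,-0.001],"fingers":0.1},{"delta_rot":[0,0,0],"xyz":[0,-0.001,-0.001],"fingers":0.1},{"delta_rot":[0,0,0],"xyz":[0,-0.001,-0.02],"fingers":0.1},{"delta_rot":[0,0,0],"xyz":[0,-0.001,-0.06],"fingers":0.1},{"delta_rot":[0,0,0],"xyz":[0,-0.001,-0.11],"fingers":0.1},{"delta_rot":[0,0,0],"xyz":[0,-0.001,-0.16],"fingers":0.1},{"delta_rot":[0,0,0],"xyz":[0,-0.001,-0.21],"fingers":0.1},{"delta_rot":[0,0,0],"xyz":[0,-0.001,-0.26],"fingers":0.1},{"delta_rot":[0,0,0],"xyz":[0,-0.001,-0.3],"fingers":0.1}]'
python3 - <<'E'
from h import *
c=viewer.read_camera('side')
X={"text_stamp_mid":(.5395,-.4256,.049),"round_stamp_mid":(.4804,-.3937,.049),"red_ink_mid":(.5033,-.4426,.049),"blue_ink_mid":(.5166,-.3767,.049),"correction_fluid_mid":(.4629,-.2287,.042),"glue_stick_mid":(.4278,-.1563,.0455)}
for t,p in X.items():
    q=proj(c,p)[0]; lo,hi=proj(c,[[p[0],p[1],p[2]-.042],[p[0],p[1],p[2]+.042]])
    print(t,q.round(1),"axis",lo.round(1),hi.round(1))
    for x in cut_out('side',t)[:3]:
        v,u=np.nonzero(x['pixels'])
        if np.hypot(*(np.array(x['pixel'])-q))>25 : continue
        top=u[v<=v.min()+3].mean(); bot=u[v>=v.max()-3].mean()
        print("   ",x['pixel'],round(x['score'],2),"rows",v.min(),v.max(),"top col",round(top,1),"bot col",round(bot,1))
E
```

```text
t: 26.8
eef_pos: [0.5391, -0.4246, 0.3149]
tool_rot: [0.001, 0.976, 0.216, 0.001]
contact_force: [1.3, -0.3, -0.7]
gripper_width: 0.453
grasp_force: 0.0
text_stamp_mid [403.3 175.3] axis [400.7 186.3] [406.  163.8]
    [402.4, 176.3] 0.77 rows 164 187 top col 405.0 bot col 401.9
round_stamp_mid [400.9 199.6] axis [398.3 210.2] [403.7 188.4]
    [397.0, 198.5] 0.75 rows 187 212 top col 402.1 bot col 399.3
red_ink_mid [416.9 185.8] axis [413.8 196.6] [420.1 174.4]
    [421.5, 186.1] 0.88 rows 172 198 top col 419.8 bot col 415.3
blue_ink_mid [387.3 188.7] axis [385.1 199.4] [389.6 177.3]
    [387.3, 189.1] 0.52 rows 175 200 top col 389.8 bot col 386.4
correction_fluid_mid [332.  228.3] axis [331.4 238.3] [332.6 217.6]
    [330.6, 230.3] 0.81 rows 215 243 top col 332.3 bot col 331.4
glue_stick_mid [304.1 251. ] axis [304.5 260.5] [303.8 240.7]
    [305.1, 247.4] 0.49 rows 236 265 top col 303.3 bot col 306.3
```

All six items are upright and match their expected positions to within about 1–2 px, so I hand the job in.

```bash
python3 -c "
from station import job
print(job.hand_in())"
```

```text
the job is handed in; nothing more can be done
None
```

I placed all four kit items upright in their own pockets, left the glue stick and correction fluid standing where they were, and handed the job in at 26.8 s; the hand-in returned no verdict, and the final check was by the detection networks and telemetry only, as my 14 pictures were used up.

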